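Pack the green-band knife cartons in two crossed layers

ROBOT

A 6-joint arm with a two-finger parallel gripper is mounted at the origin on the work surface. World frame = base frame: x ahead of the robot, y to its left, z up, the work surface at z = 0. Lengths are in mm, angles in rad, forces in N, time in s.
With the tool pointing down it reaches from about 300 to 750 mm from the base axis. Payload 8.5 kg.
Tool frame: the origin (TCP) lies on the centre line of the jaws, within the pads' length; the fingertips stand 22 mm ahead of it and the grasp point (between the pads) lies 3 mm ahead of it; z points along the fingers, x is the direction in which the jaws open and shut, and the axes are right-handed (so a half turn about z gives the same grasp; the last joint's range is limited). The gripper opens to 88 mm and grips with 3 to 60 N. Pads are 18 mm wide; open, the fingers measure 123 mm over their backs; the gripper's body (75 mm by 187 mm) begins 45 mm behind the grasp point.
Start: joints at [1.005, 0.381, 1.297, -0, 1.464, -0.215], TCP at [188.998, 516.488, 238.348] pointing down, gripper open.
Joint ranges: [-3.11, 3.11], [-0.89, 2.33], [0.22, 2.48], [-1.42, 4.56], [0.17, 2.85], [-2.88, 2.88]. Speed limits (rad/s): [2.39, 2.39, 3.14, 3.14, 3.14, 3.14].

INTERFACE

Orientations are given as a rotation vector (axis times angle).
In Python, from rig import env gives the robot as it stands.
- The arm moves only by the tool arm_command, never from a script. Its argument "steps" is text: rows parted by semicolons, each of 7 numbers parted by spaces: the finger opening in mm, from 0 to 88.1, then the shift along the tool's x, y, z scaled (see below), then the turn, a rotation vector about the tool's x, y, z scaled (see below). In form: fingers dx dy dz rx ry rz; .... A call has 1 to 20 rows; each row shifts and turns the commanded pose from where the row before left it, along the tool's axes as they then stand; what a row does not reach is not made up. The controller multiplies each number of a shift by 15 cm and each number of a turn by pi/4 rad. A row lasts 1/8 s, in which the tool goes at most 62.5 mm and 10.7 degrees, less where a joint would pass 70% of its speed; a pose out of reach is approached as far as the arm can. A call with a number of a shift or a turn outside -1 to 1 is refused whole. A call with a gripper value outside its range is refused whole. The fingers move at their own pace and stop on an object; "grip_force" is the grip in N (left out, the last holds). Time passes only in rows, so rows that do not move let the fingers close. It gives the time, the measured TCP pose, the force and the opening at its end, in the units of the state.
- env.read_state(): the state, without advancing time (a new reading comes with each control period).
- env.grab_frame(name): name is "side" or "top" or "wrist"; returns the picture (384x512x3 uint8, red, green, blue); there is no depth.
- env.get_calibration(name): a dict with "K" (3x3 intrinsics, pixels), "world_from_camera" (4x4, takes a point from camera to world coordinates). Camera axes: x right, y down, z forward; pixel columns grow to the right and rows downward; lengths in mm; the calibration is good to about 2 mm. A picture is of the moment at which its call begins: read the wrist's pose just before it. get_calibration takes no time and is no camera call; for the wrist camera it gives the pose at the moment of the call.
- env.close_job(): hands the job in, once; it reports no verdict.
Trained networks look in the newest picture that a camera, given by its name, has taken for a name from the list of things; names that differ only in an ending like _2 or _b are one class to them, and where a whole thing is asked for, a point or a joint stands for the part that bears it (a point fixed in the world has none). Each returns a list of dicts, best first, with "score" (0 to 1); they miss things now and then, are a little off and sometimes report something else, mostly with a low value. They report only what shows in the picture. A call takes as long as a camera call. They do not tell look-alikes from the thing itself.
- env.recognise(thing, camera): "box" ([centre column, centre row, width, height] in pixels, round what is visible of it).
- env.silhouettes(thing, camera): "region" (384x512 bool, what is visible of it) and "box" ([centre column, centre row, width, height] in pixels, round what is visible of it).
The state is a dict: "time": time; "qpos": joint angles; "qvel": joint speeds; "effort": joint torques, N m; "position": TCP position; "ee_rot": TCP orientation; "wrist_force": force on the tool from outside, world axes, zero at the start; "wrist_torque": the same for the moment, N m; "width": finger opening in mm.
Only numpy, scipy, OpenCV 4.12 (cv2) and the standard library are available. Lean on these libraries where they do the work, as an engineer would, in place of code of your own. Each camera call takes 0.05 s, during which the arm holds its last target.

TASK

Pack the four knife cartons with green bands into the green tray as two interlocking layers: first the two brown ones flat on the two yellow pads, then the two white ones crosswise on top of them, one flush with each end of the brown pair, so that the stack is square seen from above. Either carton of a colour may take either place of its layer. Leave the orange-banded look-alikes and everything else on the bench where they are.

Things in the scene. Friction and masses are not known exactly. Their poses are not given: they have to be found in the camera images.
- brown_one_mid (a point): Brown carton with ONE dark green band: rigid closed box 120 x 40 x 36 mm high, 0.15 to 0.35 kg, lying flat, like all cartons, on one of two grey boards 4 mm thick (underside starts 4 mm above the bench), 30 mm or more free beside the middle of its long sides. This point is its centre, 18 mm above its underside; x along its length, y across, z up; its ends are alike.
- brown_two_mid (a point): Brown carton with TWO dark green bands. Same size and axes as brown carton one (120 x 40 x 36 mm; this point at its centre).
- white_one_mid (a point): White carton with ONE dark green band. Same size and axes as brown carton one (120 x 40 x 36 mm; this point at its centre). Its place: on top of the two brown ones, lengthwise along the tray's y axis, centred at y = 0 and x = +40 or -40 mm in the tray's frame, underside 42 mm above the bench.
- white_two_mid (a point): White carton with TWO dark green bands. Same size and axes as brown carton one (120 x 40 x 36 mm; this point at its centre). Its place: on top of the two brown ones, lengthwise along the tray's y axis, centred at y = 0 and x = +40 or -40 mm in the tray's frame, underside 42 mm above the bench.
- brown_orange_mid (a point): Brown carton with one ORANGE band: a look-alike, to be left alone. Same size and axes as brown carton one (120 x 40 x 36 mm; this point at its centre).
- white_orange_mid (a point): White carton with one ORANGE band: a look-alike, to be left alone. Same size and axes as brown carton one (120 x 40 x 36 mm; this point at its centre).
- tray: Green tray, fixed, 200 x 200 mm outside, 18 mm high, walls and floor 6 mm thick (inner floor 6 mm above the bench). Origin: centre of its underside. Two yellow painted pads (132 x 52 mm) on its floor mark the places of the two brown cartons: lengthwise along the tray's x axis, centred at x = 0, y = +40 and -40 mm, so 40 mm apart.
- jug: Bystander: small grey metal jug, 100 mm high, 72 mm across, with a side handle. Origin at the centre of its underside.
- bowl: Bystander: dark steel bowl, 150 mm across, 50 mm high. Origin at the centre of its underside.
- rasp: Bystander: flat steel file with a red handle, 240 x 26 x 24 mm, lying beyond the boards and tray on the far side. Origin under its middle, x along it, away from the handle.
Mind the look-alikes: they are no part of the job. Leave any purple look-alike of the part that bears white_two_mid alone.

How it is judged (in metres and radians):
On the way:
1. the two brown green-banded cartons lie on the two yellow pads, released (((x of brown_one_mid in the frame of tray between -0.012 and 0.012 m and y of brown_one_mid in the frame of tray between 0.028 and 0.052 m and z of brown_one_mid in the frame of tray between 0.018 and 0.03 m and angle between the x axis of each of brown_one_mid, brown_two_mid and the x axis of tray, either way round below 0.2 rad and angle between each of brown_one_mid, brown_two_mid's own z axis and vertical below 0.1 rad and x of brown_two_mid in the frame of tray between -0.012 and 0.012 m and y of brown_two_mid in the frame of tray between -0.052 and -0.028 m and z of brown_two_mid in the frame of tray between 0.018 and 0.03 m) or (x of brown_two_mid in the frame of tray between -0.012 and 0.012 m and y of brown_two_mid in the frame of tray between 0.028 and 0.052 m and z of brown_two_mid in the frame of tray between 0.018 and 0.03 m and angle between the x axis of each of brown_two_mid, brown_one_mid and the x axis of tray, either way round below 0.2 rad and angle between each of brown_two_mid, brown_one_mid's own z axis and vertical below 0.1 rad and x of brown_one_mid in the frame of tray between -0.012 and 0.012 m and y of brown_one_mid in the frame of tray between -0.052 and -0.028 m and z of brown_one_mid in the frame of tray between 0.018 and 0.03 m)) and linear speed of each of brown_one, brown_two below 0.02 m/s and contact force between each of brown_one, brown_two and the fingers below 0.1 N), for 0.2 s.
At the end, for the whole second after the job is handed in: Green-banded cartons: both brown on the yellow pads, both white crosswise on top, each within 12 mm (6 mm in height) and 0.2 rad of its place, flat, released, at rest; orange-banded cartons within 15 mm and bystanders within 25 mm of their starts (all of step 1 and ((x of white_one_mid in the frame of tray between 0.028 and 0.052 m and y of white_one_mid in the frame of tray between -0.012 and 0.012 m and z of white_one_mid in the frame of tray between 0.054 and 0.066 m and angle between the x axis of each of white_one_mid, white_two_mid and the y axis of tray, either way round below 0.2 rad and angle between each of white_one_mid, white_two_mid's own z axis and vertical below 0.1 rad and x of white_two_mid in the frame of tray between -0.052 and -0.028 m and y of white_two_mid in the frame of tray between -0.012 and 0.012 m and z of white_two_mid in the frame of tray between 0.054 and 0.066 m) or (x of white_two_mid in the frame of tray between 0.028 and 0.052 m and y of white_two_mid in the frame of tray between -0.012 and 0.012 m and z of white_two_mid in the frame of tray between 0.054 and 0.066 m and angle between the x axis of each of white_two_mid, white_one_mid and the y axis of tray, either way round below 0.2 rad and angle between each of white_two_mid, white_one_mid's own z axis and vertical below 0.1 rad and x of white_one_mid in the frame of tray between -0.052 and -0.028 m and y of white_one_mid in the frame of tray between -0.012 and 0.012 m and z of white_one_mid in the frame of tray between 0.054 and 0.066 m)) and linear speed of each of white_one, white_two below 0.02 m/s and contact force between each of white_one, white_two and the fingers below 0.1 N and distance of each of brown_orange_mid, white_orange_mid from where it was at the start of the episode below 0.015 m and distance of each of jug, bowl, rasp from where it was at the start of the episode below 0.025 m); the robot touches nothing.
It fails at once if an orange-banded carton is moved by more than 15 mm, or the jug, bowl or file by more than 25 mm (not (distance of each of brown_orange_mid, white_orange_mid from where it was at the start of the episode below 0.015 m and distance of each of jug, bowl, rasp from where it was at the start of the episode below 0.025 m)).
It also fails if it takes over 128 s, if anything falls off the work surface, if the arm or the gripper's body presses on something with over 40 N, if the wrist force passes 120 N, or if a joint passes its speed limit or range.

## Working session

There is one attempt and no reset: what is moved stays moved. The work goes in short steps, Python scripts to look and compute and a tool call to move; the robot and the scene stay as the last step left them, time stands still between calls to the robot, and variables do not carry over. Pictures are saved under pics/ and viewed, and the job is handed in when it is done.

Besides the shell and the picture viewer there is one more tool, called as name(argument=value, ...), one argument or row to a line, values as JSON. arm_command: Moves the arm, as the interface text tells. Its arguments: {"type":"object","properties":{"steps":{"type":"string"},"grip_force":{"type":"number"}},"required":["steps"]}

```bash
mkdir -p pics; ls; python3 - <<'E'
from rig import env
import cv2
s=env.read_state();print({k:s[k] for k in('time','position','ee_rot','width')})
for c in('top','side','wrist'):
    f=env.grab_frame(c);cv2.imwrite(f'pics/{c}0.png',f[:,:,::-1])
    k=env.get_calibration(c);print(c,k['K'],k['world_from_camera'])
E
```

```text
pics
{'time': 0.0, 'position': array([188.8563238 , 516.28372543, 237.75224204]), 'ee_rot': array([ 2.57455044e+00,  1.79944418e+00, -2.01919598e-03]), 'width': 87.93953764102424}
top [[361.68659903   0.         258.53952447]
 [  0.         361.68659903 191.84303612]
 [  0.           0.           1.        ]] [[ 1.68618110e-02 -9.87630804e-01  1.55888017e-01  2.96761884e+02]
 [-9.99855274e-01 -1.63030831e-02  4.86210310e-03  1.19882980e+01]
 [-2.26050750e-03 -1.55947440e-01 -9.87762768e-01  1.36107999e+03]
 [ 0.00000000e+00  0.00000000e+00  0.00000000e+00  1.00000000e+00]]
side [[473.36486932   0.         250.40329357]
 [  0.         473.36486932 197.0753946 ]
 [  0.           0.           1.        ]] [[ 8.80076473e-01 -2.45039066e-01  4.06720123e-01 -1.45468352e+02]
 [-4.74423049e-01 -4.18235219e-01  7.74598006e-01 -1.24116389e+03]
 [-1.97020923e-02 -8.74662882e-01 -4.84331157e-01  8.38638215e+02]
 [ 0.00000000e+00  0.00000000e+00  0.00000000e+00  1.00000000e+00]]
wrist [[287.43249631   0.         251.88500128]
 [  0.         287.43249631 191.15631017]
 [  0.           0.           1.        ]] [[ 3.43510905e-01  8.95296374e-01  2.83627679e-01  1.14999317e+02]
 [ 9.39148384e-01 -3.27227875e-01 -1.04509480e-01  5.44265791e+02]
 [-7.56075444e-04  3.02268622e-01 -9.53222486e-01  3.84747819e+02]
 [ 0.00000000e+00  0.00000000e+00  0.00000000e+00  1.00000000e+00]]
```

View pics/top0.png

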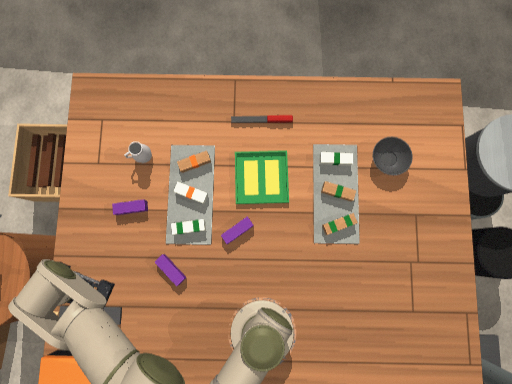

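View pics/side0.png

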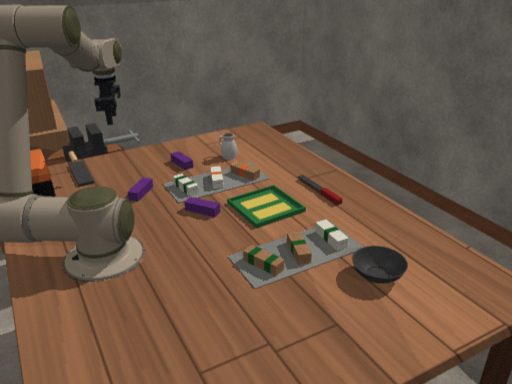

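View pics/wrist0.png

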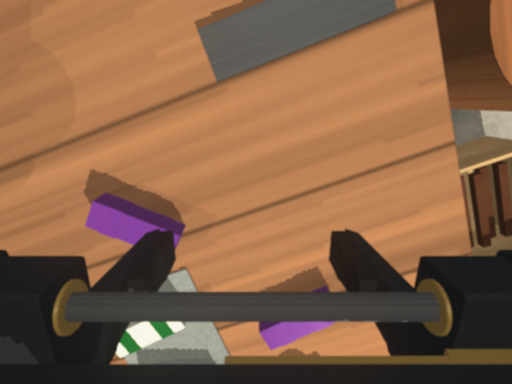

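```bash
cat > h.py <<'E'
from rig import env
import cv2, numpy as np
from scipy.spatial.transform import Rotation as R
def cal(c):
    k=env.get_calibration(c);return k['K'],k['world_from_camera']
def pix2w(uv,z,K,T):
    uv=np.atleast_2d(uv).astype(float)
    d=np.c_[(uv-K[[0,1],[2,2]])/K[[0,1],[0,1]],np.ones(len(uv))]@T[:3,:3].T
    o=T[:3,3]; return o+d*((z-o[2])/d[:,2])[:,None]
def w2pix(p,K,T):
    q=(np.atleast_2d(p)-T[:3,3])@T[:3,:3]
    q=q@K.T; return q[:,:2]/q[:,2:]
def boxpts(cx,cy,a,z0=4,L=120,W=40,H=36):
    c,s=np.cos(a),np.sin(a)
    return np.array([[cx+c*x-s*y,cy+s*x+c*y,z] for z in(z0,z0+H) for x,y in((-L/2,-W/2),(L/2,-W/2),(L/2,W/2),(-L/2,W/2))])
E
python3 - <<'E'
from h import *
f=cv2.imread('pics/top0.png')
a=cv2.resize(f[140:255,155:370],None,fx=3.7,fy=3.7,interpolation=cv2.INTER_CUBIC);cv2.imwrite('pics/crop0.png',a)
f=env.grab_frame('top')
for n in('brown_one_mid','white_one_mid','tray'):
    for r in env.silhouettes(n,'top'): print(n,round(r['score'],2),np.round(r['box'],1),r['region'].sum(),np.round(f[r['region']].mean(0)))
E
```

```text
brown_one_mid 0.64 [339.6 190.7  33.4  18.5] 402 [166. 140.  90.]
white_one_mid 0.7 [336.3 159.6  33.8  13.2] 439 [189. 202. 181.]
tray 0.55 [262.4 177.4  54.2  53.2] 2779 [128. 181.  87.]
```

View pics/crop0.png

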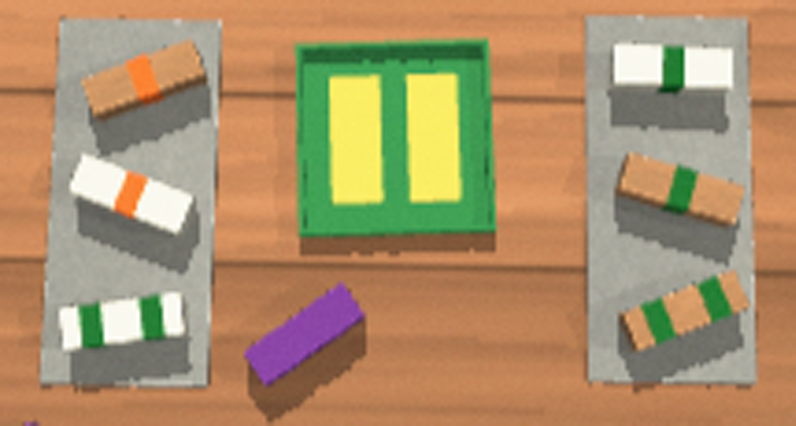

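```bash
cat >> h.py <<'E'
from scipy.optimize import minimize
def carton_mask(f,win):
    x0,y0,x1,y1=win; S=4
    g=cv2.resize(f[y0:y1,x0:x1],None,fx=S,fy=S,interpolation=cv2.INTER_CUBIC).astype(int)
    m=((g.max(2)-g.min(2))>38)|(g.min(2)>190)
    n,l,st,_=cv2.connectedComponentsWithStats(m.astype(np.uint8))
    return m,l,st,S
def fit(mask,x0,y0,S,K,T,init,z0=4,L=120,W=40,H=36):
    def rend(p):
        uv=(w2pix(boxpts(*p,z0,L,W,H),K,T)-[x0,y0]+.5)*S-.5
        h=cv2.convexHull(uv.astype(np.float32)).reshape(-1,2)
        im=np.zeros(mask.shape,np.uint8); cv2.fillConvexPoly(im,np.round(h*16).astype(int),1,shift=4); return im>0
    def cost(q):
        p=[q[0],q[1],q[2]/100]; r=rend(p); return 1-(r&mask).sum()/max(1,(r|mask).sum())
    best=None
    for da in(-.3,0,.3):
        q0=np.array([init[0],init[1],(init[2]+da)*100])
        r=minimize(cost,q0,method='Nelder-Mead',options=dict(initial_simplex=q0+np.array([[0,0,0],[8,0,0],[0,8,0],[0,0,15]])))
        if best is None or r.fun<best.fun: best=r
    return best.x[0],best.x[1],best.x[2]/100,1-best.fun
E
python3 - <<'E'
from h import *
f=env.grab_frame('top');K,T=cal('top')
C=dict(w1=(337,158,0),b1=(337.5,190.5,-.3),b2=(340,224.5,.35),w2=(188,227,.1),bo=(194,161,.35),wo=(191,193,-.4))
for n,(u,v,a) in C.items():
    win=(int(u-23),int(v-15),int(u+23),int(v+15))
    m,l,st,S=carton_mask(f,win)
    i=1+np.argmax(st[1:,4]); m=l==i
    p=pix2w((u,v),40,K,T)[0]
    print(n,np.round(fit(m,win[0],win[1],S,K,T,(p[0],p[1],np.pi/2+a)),3),st[i])
g=f.astype(int)
g=cv2.resize(f,None,fx=4,fy=4,interpolation=cv2.INTER_CUBIC).astype(int)
y=((g[...,0]>200)&(g[...,1]>190)&(g[...,2]<150)).astype(np.uint8)
y[:600]=0;y[840:]=0;y[:,:900]=0;y[:,1200:]=0
for c in cv2.findContours(y,0,2)[0]:
    if cv2.contourArea(c)<2000: continue
    r=cv2.minAreaRect(c); b=(cv2.boxPoints(r)+.5)/4-.5
    w=pix2w(b,6,K,T);print('pad',np.round(w.mean(0),1),np.round(w[:,:2],1).tolist(),np.linalg.norm(w[0]-w[1]).round(1),np.linalg.norm(w[1]-w[2]).round(1))
E
```

```text
w1 [ 6.43462e+02 -2.72093e+02  1.59000e+00  4.75000e-01] [  28   35   76   52 3263]
b1 [ 517.313 -279.844    1.295    0.945] [  29   24  140   81 6493]
b2 [ 394.7   -282.471    1.96     0.95 ] [  22   15  141   89 6245]
w2 [374.482 276.336   1.724   0.876] [  24   28  135   62 5763]
bo [622.441 266.918   1.957   0.942] [  23   17  137   88 6644]
wo [504.811 277.217   1.21    0.88 ] [  24   14  132   85 5745]
pad [567.1  49.7   6. ] [[632.0, 78.8], [634.2, 26.6], [502.3, 20.9], [500.1, 72.3]] 52.3 132.1
pad [570.1 -30.2   6. ] [[635.4, -1.9], [637.6, -53.7], [504.9, -58.1], [502.7, -7.1]] 51.8 132.8
```

```bash
python3 - <<'E'
from h import *
f=env.grab_frame('top');K,T=cal('top')
C=dict(w1=(337,158,0),w2=(188,227,.1),wo=(191,193,-.4),b1=(337.5,190.5,-.3),b2=(340,224.5,.35))
for th in (150,170):
  for n,(u,v,a) in C.items():
    win=(int(u-23),int(v-13),int(u+23),int(v+13)); S=4; x0,y0,x1,y1=win
    g=cv2.resize(f[y0:y1,x0:x1],None,fx=S,fy=S,interpolation=cv2.INTER_CUBIC).astype(int)
    m=(((g.max(2)-g.min(2))>38)|(g.min(2)>th)).astype(np.uint8)
    m=cv2.morphologyEx(m,cv2.MORPH_CLOSE,np.ones((5,5)));nn,l,st,_=cv2.connectedComponentsWithStats(m)
    i=1+np.argmax(st[1:,4]); m=l==i
    p=pix2w((u,v),40,K,T)[0]
    print(n,np.round(fit(m,x0,y0,S,K,T,(p[0],p[1],np.pi/2+a)),3),st[i])
  # side check
f=cv2.imread('pics/side0.png');K,T=cal('side')
P=dict(b1=(517.3,-279.8,1.295),b2=(394.7,-282.5,1.96),w1=(640,-272,1.59),w2=(372,276,1.67),wo=(503,277,1.21),bo=(622,267,1.957))
s=cv2.resize(f,None,fx=3,fy=3)
for n,p in P.items():
    uv=((w2pix(boxpts(*p),K,T)+.5)*3).astype(int)
    cv2.polylines(s,[uv[4:]],True,(255,0,255),1)
t=np.array([[568.6+np.cos(.038)*x-np.sin(.038)*y,9.8+np.sin(.038)*x+np.cos(.038)*y,18] for x,y in((-100,-100),(100,-100),(100,100),(-100,100))])
cv2.polylines(s,[((w2pix(t,K,T)+.5)*3).astype(int)],True,(255,0,255),1)
cv2.imwrite('pics/s1.png',s[470:880,450:1130])
E
```

```text
w1 [ 6.65122e+02 -2.77683e+02  1.51400e+00  5.14000e-01] [    0     0   184   104 13551]
w2 [385.616 279.31    1.902   0.458] [    0     0   184   104 14329]
wo [5.21889e+02 2.56867e+02 1.67600e+00 4.80000e-01] [    0     0   184   104 13930]
b1 [ 5.27449e+02 -2.91043e+02  1.21800e+00  4.72000e-01] [    0     0   184   104 14854]
b2 [ 398.04  -288.604    1.984    0.458] [    0     0   184   104 13783]
w1 [ 643.731 -275.363    1.542    0.844] [  27   25  131   54 5830]
w2 [374.878 277.245   1.731   0.925] [  23   18  137   66 6172]
wo [504.576 276.383   1.223   0.918] [  23    5  134   87 6078]
b1 [ 517.336 -280.693    1.294    0.818] [  29    0  155  104 7647]
b2 [ 395.237 -283.985    1.963    0.731] [  22    0  162  104 8273]
```

View pics/s1.png

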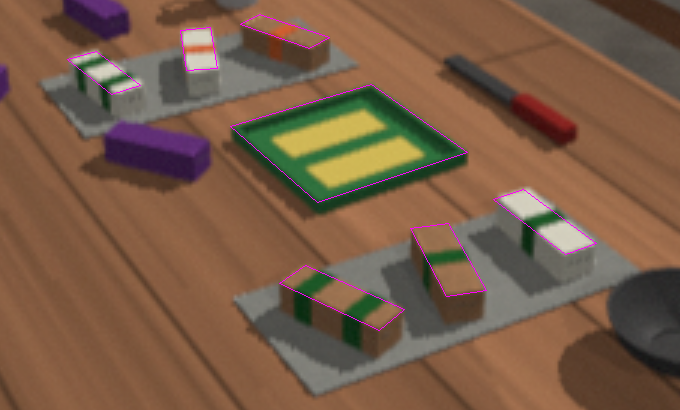

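```bash
cat > plan.py <<'E'
import sys
from h import *
# usage: plan.py grip x,y,z,yaw[,stepmm] ...
def wrap(a): return (a+np.pi)%(2*np.pi)-np.pi
def main():
    s=env.read_state(); p=np.array(s['position']); M=R.from_rotvec(s['ee_rot']).as_matrix()
    yaw=np.arctan2(M[1,0],M[0,0]); print('t',round(s['time'],2),'now',p.round(1),'yaw',round(yaw,3),'tilt',np.round(M[:2,2],4),'q6',round(s['qpos'][5],2),'w',round(s['width'],1),'F',np.round(s['wrist_force'],1))
    g=sys.argv[1]; rows=[]
    for a in sys.argv[2:]:
        v=[float(t) for t in a.split(',')]; step=v[4] if len(v)>4 else 45
        n=max(1,int(np.ceil(np.linalg.norm(np.array(v[:3])-p)/step)),int(np.ceil(abs(wrap(v[3]-yaw))/.15)))
        for i in range(n):
            d=(np.array(v[:3])-p)/(n-i); dy=wrap(v[3]-yaw)/(n-i)
            c,q=np.cos(yaw),np.sin(yaw)
            t=np.round(np.array([c*d[0]+q*d[1],q*d[0]-c*d[1],-d[2]])/150,3)
            rz=round(-dy/(np.pi/4),3)
            p=p+150*np.array([c*t[0]+q*t[1],q*t[0]-c*t[1],-t[2]]); yaw-=rz*np.pi/4
            rows.append(f"{g} {t[0]:g} {t[1]:g} {t[2]:g} 0 0 {rz:g}")
    for i in range(0,len(rows),20): print('; '.join(rows[i:i+20]),'\n')
main()
E
python3 plan.py 56 420,0,240,0.5 517,-280,150,-0.276
```

```text
t 0.45 now [189.  516.5 238.3] yaw 1.22 tilt [-0.0001 -0.0001] q6 -0.22 w 88.0 F [-0.3  0.5  0.3]
56 -0.208 0.202 -0.001 0 0 0.071; 56 -0.196 0.214 -0.001 0 0 0.07; 56 -0.184 0.224 -0.001 0 0 0.071; 56 -0.172 0.234 -0.001 0 0 0.07; 56 -0.159 0.243 -0.001 0 0 0.071; 56 -0.145 0.251 -0.001 0 0 0.07; 56 -0.131 0.259 -0.001 0 0 0.071; 56 -0.116 0.266 -0.001 0 0 0.07; 56 -0.101 0.272 -0.001 0 0 0.071; 56 -0.086 0.277 -0.001 0 0 0.07; 56 -0.07 0.282 -0 0 0 0.071; 56 -0.055 0.285 -0.001 0 0 0.07; 56 -0.039 0.287 -0 0 0 0.071; 56 -0.047 0.278 0.086 0 0 0.141; 56 -0.016 0.282 0.086 0 0 0.141; 56 0.016 0.282 0.086 0 0 0.141; 56 0.047 0.278 0.085 0 0 0.141; 56 0.077 0.272 0.086 0 0 0.141; 56 0.107 0.261 0.085 0 0 0.141; 56 0.134 0.248 0.086 0 0 0.142
```

```bash
sed -i 's#/150,3)#/150,2)#; s#(np.pi/4),3)#(np.pi/4),2)#' plan.py
python3 plan.py 56 420,0,240,0.5 517,-280,150,-0.276
```

```text
t 0.45 now [189.  516.5 238.3] yaw 1.22 tilt [-0.0001 -0.0001] q6 -0.22 w 88.0 F [-0.3  0.5  0.3]
56 -0.21 0.2 -0 0 0 0.07; 56 -0.2 0.21 -0 0 0 0.07; 56 -0.18 0.22 -0 0 0 0.07; 56 -0.17 0.23 -0 0 0 0.07; 56 -0.16 0.24 -0 0 0 0.07; 56 -0.15 0.25 -0 0 0 0.07; 56 -0.13 0.26 -0 0 0 0.07; 56 -0.12 0.27 -0 0 0 0.07; 56 -0.1 0.27 -0 0 0 0.07; 56 -0.08 0.28 -0 0 0 0.07; 56 -0.07 0.28 -0 0 0 0.07; 56 -0.06 0.29 -0.01 0 0 0.07; 56 -0.03 0.29 -0 0 0 0.08; 56 -0.05 0.28 0.09 0 0 0.14; 56 -0.02 0.28 0.08 0 0 0.14; 56 0.02 0.28 0.09 0 0 0.14; 56 0.05 0.28 0.08 0 0 0.14; 56 0.08 0.27 0.09 0 0 0.14; 56 0.1 0.26 0.08 0 0 0.14; 56 0.13 0.25 0.09 0 0 0.14
```

arm_command(
  steps="56 -0.21 0.2 0 0 0 0.07; 56 -0.2 0.21 0 0 0 0.07; 56 -0.18 0.22 0 0 0 0.07; 56 -0.17 0.23 0 0 0 0.07; 56 -0.16 0.24 0 0 0 0.07; 56 -0.15 0.25 0 0 0 0.07; 56 -0.13 0.26 0 0 0 0.07; 56 -0.12 0.27 0 0 0 0.07; 56 -0.1 0.27 0 0 0 0.07; 56 -0.08 0.28 0 0 0 0.07; 56 -0.07 0.28 0 0 0 0.07; 56 -0.06 0.29 -0.01 0 0 0.07; 56 -0.03 0.29 0 0 0 0.08; 56 -0.05 0.28 0.09 0 0 0.14; 56 -0.02 0.28 0.08 0 0 0.14; 56 0.02 0.28 0.09 0 0 0.14; 56 0.05 0.28 0.08 0 0 0.14; 56 0.08 0.27 0.09 0 0 0.14; 56 0.1 0.26 0.08 0 0 0.14; 56 0.13 0.25 0.09 0 0 0.14",
  grip_force=20,
)

```text
time: 2.95
position: [516.7, -280.9, 149.5]
ee_rot: [3.112, -0.432, 0.0]
wrist_force: [0.0, -0.5, 0.6]
width: 55.9
```

```bash
python3 - <<'E'
from h import *
f=env.grab_frame('wrist');K,T=cal('wrist')
s=np.ascontiguousarray(f[:,:,::-1])
for p in [(517.3,-280,1.295),(394.8,-282.8,1.96),(641,-273,1.58)]:
    cv2.polylines(s,[np.round(w2pix(boxpts(*p),K,T)[4:]).astype(int)],True,(255,0,255),1)
cv2.imwrite('pics/w1.png',s)
E
python3 plan.py 56 517,-280,32,-0.276,30
```

```text
t 3.0 now [ 517.2 -285.1  147.3] yaw -0.283 tilt [-0.0006 -0.0007] q6 -0.42 w 56.3 F [-3.1 -1.7 -2.2]
56 -0 -0.01 0.19 0 0 -0; 56 -0 -0.01 0.19 0 0 -0; 56 -0.01 -0.01 0.19 0 0 -0; 56 -0 -0 0.2 0 0 -0.01
```

View pics/w1.png

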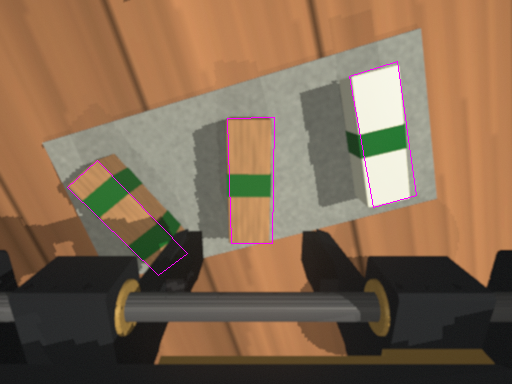

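arm_command(
  steps="56 0 0 0 0 0 0; 56 0 0 0 0 0 0; 56 0 0 0 0 0 0",
)

```text
time: 3.38
position: [516.4, -278.6, 150.5]
ee_rot: [3.112, -0.424, 0.001]
wrist_force: [0.4, 0.5, 0.8]
width: 55.8
```

```bash
python3 - <<'E'
from h import *
f=env.grab_frame('wrist');K,T=cal('wrist')
s=np.ascontiguousarray(f[:,:,::-1])
for p in [(517.3,-280,1.295),(394.8,-282.8,1.96),(641,-273,1.58)]:
    cv2.polylines(s,[np.round(w2pix(boxpts(*p),K,T)[4:]).astype(int)],True,(255,0,255),1)
cv2.imwrite('pics/w2.png',s)
E
python3 plan.py 56 517,-280,32,-0.276,30
```

```text
t 3.42 now [ 516.4 -278.7  150.5] yaw -0.271 tilt [ 0.0006 -0.0004] q6 -0.43 w 56.0 F [-0.7  0.1 -0.5]
56 0 0 0.2 0 0 0; 56 0 0 0.2 0 0 0; 56 0 0 0.19 0 0 0; 56 0.01 0.01 0.2 0 0 0.01
```

View pics/w2.png

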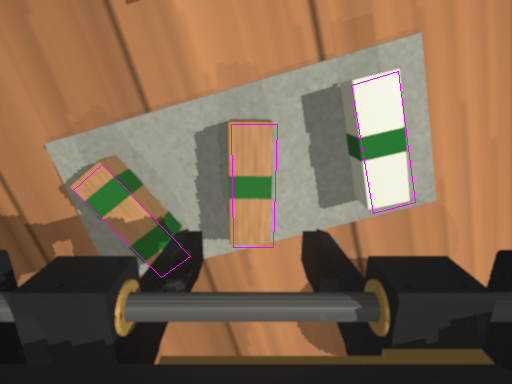

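arm_command(
  steps="56 0 0 0.2 0 0 0; 56 0 0 0.2 0 0 0; 56 0 0 0.19 0 0 0; 56 0.01 0.01 0.1 0 0 0.01; 56 0 0 0.06 0 0 0; 56 0 0 0.03 0 0 0; 56 0 0 0 0 0 0; 36 0 0 0 0 0 0; 36 0 0 0 0 0 0; 36 0 0 0 0 0 0; 36 0 0 0 0 0 0; 36 0 0 0 0 0 0",
)

```text
time: 4.92
position: [517.1, -281.3, 33.2]
ee_rot: [-3.111, 0.438, 0.001]
wrist_force: [-4.6, 1.3, 5.6]
width: 39.6
```

```bash
python3 plan.py 36 517,-280,150,-0.276,30  607,10,150,-1.533,40; python3 -c "
from h import *
c,s=np.cos(.038),np.sin(.038)
for x,y in((0,40),(0,-40),(40,0),(-40,0)): print(x,y,568.6+c*x-s*y,9.8+s*x+c*y)"
```

```text
t 4.92 now [ 517.1 -281.3   33.2] yaw -0.28 tilt [-0.0005  0.0001] q6 -0.42 w 39.6 F [-4.6  1.3  5.6]
36 -0 -0 -0.19 0 0 -0; 36 -0 -0 -0.2 0 0 -0; 36 -0 -0 -0.19 0 0 -0; 36 -0 -0.01 -0.2 0 0 -0.01; 36 0.01 -0.22 0 0 0 0.18; 36 -0.03 -0.22 0 0 0 0.18; 36 -0.06 -0.22 0 0 0 0.18; 36 -0.09 -0.21 0 0 0 0.18; 36 -0.11 -0.19 0 0 0 0.18; 36 -0.14 -0.18 0 0 0 0.18; 36 -0.17 -0.15 0 0 0 0.18; 36 -0.18 -0.13 0 0 0 0.17; 36 -0.2 -0.1 0 0 0 0.18 

0 40 567.0803657869226 49.7711234750594
0 -40 570.1196342130775 -30.171123475059392
40 0 608.5711234750594 11.319634213077482
-40 0 528.6288765249407 8.28036578692252
```

```bash
python3 plan.py 36 517,-280,120,-0.276,25  570,-30,120,-1.533,35
```

```text
t 4.92 now [ 517.1 -281.3   33.2] yaw -0.28 tilt [-0.0005  0.0001] q6 -0.42 w 39.6 F [-4.6  1.3  5.6]
36 -0 -0 -0.14 0 0 -0; 36 -0 -0 -0.15 0 0 -0; 36 -0 -0 -0.14 0 0 -0; 36 -0 -0.01 -0.15 0 0 -0.01; 36 -0.01 -0.19 0 0 0 0.18; 36 -0.04 -0.18 0 0 0 0.18; 36 -0.06 -0.18 0 0 0 0.18; 36 -0.09 -0.17 0 0 0 0.18; 36 -0.11 -0.15 0 0 0 0.18; 36 -0.13 -0.14 0 0 0 0.18; 36 -0.15 -0.11 0 0 0 0.18; 36 -0.17 -0.09 0 0 0 0.17; 36 -0.18 -0.07 0 0 0 0.18
```

arm_command(
  steps="36 0 0 -0.05 0 0 0; 36 0 0 -0.14 0 0 0; 36 0 0 -0.15 0 0 0; 36 0 0 -0.14 0 0 0; 36 0 -0.01 -0.1 0 0 -0.01; 36 -0.01 -0.19 0 0 0 0.18; 36 -0.04 -0.18 0 0 0 0.18; 36 -0.06 -0.18 0 0 0 0.18; 36 -0.09 -0.17 0 0 0 0.18; 36 -0.11 -0.15 0 0 0 0.18; 36 -0.13 -0.14 0 0 0 0.18; 36 -0.15 -0.11 0 0 0 0.18; 36 -0.17 -0.09 0 0 0 0.17; 36 -0.18 -0.07 0 0 0 0.18; 36 0 0 0 0 0 0; 36 0 0 0 0 0 0; 36 0 0 0 0 0 0",
)

```text
time: 7.05
position: [569.9, -30.4, 119.8]
ee_rot: [2.259, -2.183, -0.0]
wrist_force: [0.7, -0.9, -3.7]
width: 39.3
```

```bash
python3 - <<'E'
from h import *
f=env.grab_frame('side');cv2.imwrite('pics/s2.png',f[:,:,::-1])
E
python3 plan.py 36 570,-30,36,-1.533,20
```

```text
t 7.1 now [569.9 -30.3 119.8] yaw -1.537 tilt [-0.0001 -0.    ] q6 1.28 w 39.3 F [ 0.1 -0.3 -3.7]
36 -0 -0 0.11 0 0 -0; 36 -0 -0 0.11 0 0 -0; 36 -0 -0 0.11 0 0 -0; 36 -0 -0 0.11 0 0 -0; 36 -0 -0 0.12 0 0 -0.01
```

View pics/s2.png

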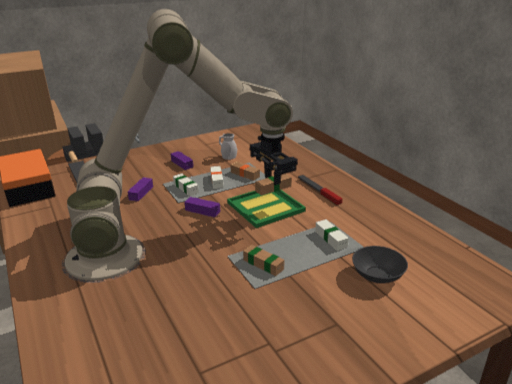

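arm_command(
  steps="36 0 0 0.11 0 0 0; 36 0 0 0.11 0 0 0; 36 0 0 0.11 0 0 0; 36 0 0 0.11 0 0 0; 36 0 0 0.08 0 0 -0.01; 36 0 0 0.04 0 0 0; 36 0 0 0 0 0 0; 36 0 0 0 0 0 0",
)

```text
time: 8.1
position: [570.2, -29.6, 36.3]
ee_rot: [-2.267, 2.174, -0.001]
wrist_force: [-0.3, -0.6, -2.9]
width: 39.9
```

```bash
python3 plan.py 36 570,-30,35,-1.533,20
```

```text
t 8.1 now [570.2 -29.6  36.3] yaw -1.529 tilt [ 0.0008 -0.0002] q6 1.27 w 39.9 F [-0.3 -0.6 -2.9]
36 0 0 0.01 0 0 0.01
```

Release, retreat up, then on to the second brown carton.

arm_command(
  steps="36 0 0 0.01 0 0 0; 36 0 0 0 0 0 0; 56 0 0 0 0 0 0; 56 0 0 0 0 0 0; 56 0 0 0 0 0 0; 56 0 0 -0.1 0 0 0; 56 0 0 -0.2 0 0 0; 56 0 0 -0.25 0 0 0; 56 0 0 -0.25 0 0 0",
)

```text
time: 9.22
position: [569.9, -29.5, 156.6]
ee_rot: [-2.267, 2.174, -0.001]
wrist_force: [0.3, 0.2, -0.1]
width: 56.1
```

```bash
python3 plan.py 56 480,-180,150,-0.6,30 395,-283,130,0.389,30
```

```text
t 9.22 now [569.9 -29.5 156.6] yaw -1.529 tilt [ 0.0009 -0.0003] q6 1.27 w 56.1 F [ 0.3  0.2 -0.1]
56 0.14 0.09 0.01 0 0 -0.17; 56 0.13 0.11 0.01 0 0 -0.17; 56 0.11 0.13 0 0 0 -0.17; 56 0.09 0.14 0.01 0 0 -0.17; 56 0.07 0.15 0 0 0 -0.17; 56 0.06 0.16 0.01 0 0 -0.17; 56 0.03 0.16 0 0 0 -0.16; 56 -0.01 0.13 0.02 0 0 -0.18; 56 -0.03 0.12 0.02 0 0 -0.18; 56 -0.05 0.12 0.02 0 0 -0.18; 56 -0.06 0.11 0.02 0 0 -0.18; 56 -0.08 0.1 0.02 0 0 -0.18; 56 -0.09 0.09 0.02 0 0 -0.18; 56 -0.1 0.08 0.02 0 0 -0.18
```

arm_command(
  steps="56 0.14 0.09 0.01 0 0 -0.17; 56 0.13 0.11 0.01 0 0 -0.17; 56 0.11 0.13 0 0 0 -0.17; 56 0.09 0.14 0.01 0 0 -0.17; 56 0.07 0.15 0 0 0 -0.17; 56 0.06 0.16 0.01 0 0 -0.17; 56 0.03 0.16 0 0 0 -0.16; 56 -0.01 0.13 0.02 0 0 -0.18; 56 -0.03 0.12 0.02 0 0 -0.18; 56 -0.05 0.12 0.02 0 0 -0.18; 56 -0.06 0.11 0.02 0 0 -0.18; 56 -0.08 0.1 0.02 0 0 -0.18; 56 -0.09 0.09 0.02 0 0 -0.18; 56 -0.1 0.08 0.02 0 0 -0.18; 56 0 0 0 0 0 0; 56 0 0 0 0 0 0",
)

```text
time: 11.22
position: [395.0, -283.5, 127.9]
ee_rot: [3.083, 0.601, 0.001]
wrist_force: [0.0, 0.6, -0.5]
width: 56.1
```

```bash
python3 - <<'E'
from h import *
K,T=cal('side')
f=env.grab_frame('side');s=cv2.resize(f[:,:,::-1],None,fx=3,fy=3)
P=[(570.1,-30.2,.038,6),(394.8,-282.8,1.96,4)]
for p in P:
    uv=((w2pix(boxpts(*p),K,T)+.5)*3).astype(int)
    cv2.polylines(s,[uv[4:]],True,(255,0,255),1)
cv2.imwrite('pics/s3.png',s[400:900,550:1130])
E
python3 plan.py 56 395,-283,32,0.389,30
```

```text
t 11.28 now [ 395.1 -283.4  127.8] yaw 0.386 tilt [ 0.0005 -0.0004] q6 -1.25 w 56.0 F [ 0.1 -0.5 -0.8]
56 0 -0 0.16 0 0 -0; 56 0 -0 0.16 0 0 -0; 56 0 -0 0.16 0 0 -0; 56 0 -0 0.16 0 0 -0
```

View pics/s3.png

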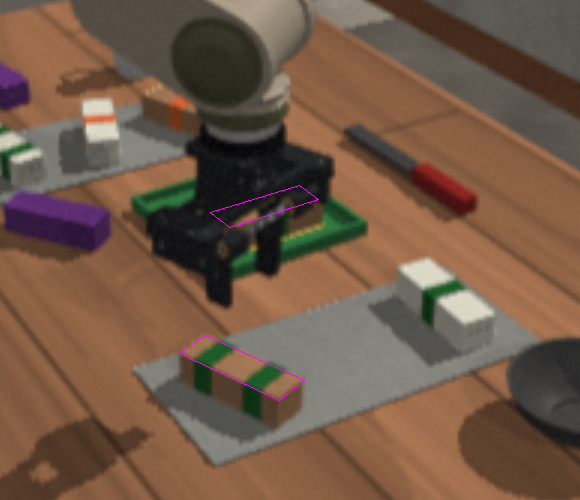

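arm_command(
  steps="56 0 0 0.16 0 0 0; 56 0 0 0.16 0 0 0; 56 0 0 0.16 0 0 0; 56 0 0 0.1 0 0 0; 56 0 0 0.05 0 0 0; 56 0 0 0.01 0 0 0; 56 0 0 0 0 0 0; 36 0 0 0 0 0 0; 36 0 0 0 0 0 0; 36 0 0 0 0 0 0; 36 0 0 0 0 0 0; 36 0 0 0 0 0 0",
)

```text
time: 12.78
position: [394.8, -284.0, 31.7]
ee_rot: [3.082, 0.605, 0.001]
wrist_force: [-0.3, 1.3, 5.4]
width: 39.6
```

```bash
python3 plan.py 36 395,-283,120,0.389,20 567,50,125,1.609,38
```

```text
t 12.78 now [ 394.8 -284.    31.7] yaw 0.387 tilt [ 0.0004 -0.0005] q6 -1.26 w 39.6 F [-0.3  1.3  5.4]
36 0 -0 -0.12 0 0 -0; 36 0 -0 -0.12 0 0 -0; 36 0 -0 -0.12 0 0 -0; 36 0 -0 -0.11 0 0 -0; 36 0 -0.01 -0.12 0 0 -0; 36 0.19 -0.16 -0 0 0 -0.16; 36 0.21 -0.14 -0 0 0 -0.16; 36 0.22 -0.11 -0 0 0 -0.15; 36 0.24 -0.08 -0 0 0 -0.16; 36 0.24 -0.05 -0.01 0 0 -0.15; 36 0.25 -0.02 -0 0 0 -0.16; 36 0.25 0.01 -0.01 0 0 -0.15; 36 0.25 0.04 -0 0 0 -0.16; 36 0.24 0.07 -0.01 0 0 -0.15; 36 0.23 0.09 -0 0 0 -0.16
```

arm_command(
  steps="36 0 0 -0.06 0 0 0; 36 0 0 -0.12 0 0 0; 36 0 0 -0.12 0 0 0; 36 0 0 -0.12 0 0 0; 36 0 0 -0.11 0 0 0; 36 0 -0.01 -0.06 0 0 0; 36 0.19 -0.16 0 0 0 -0.16; 36 0.21 -0.14 0 0 0 -0.16; 36 0.22 -0.11 0 0 0 -0.15; 36 0.24 -0.08 0 0 0 -0.16; 36 0.24 -0.05 -0.01 0 0 -0.15; 36 0.25 -0.02 0 0 0 -0.16; 36 0.25 0.01 -0.01 0 0 -0.15; 36 0.25 0.04 0 0 0 -0.16; 36 0.24 0.07 -0.01 0 0 -0.15; 36 0.23 0.09 0 0 0 -0.16; 36 0 0 0 0 0 0; 36 0 0 0 0 0 0; 36 0 0 0 0 0 0",
)

```text
time: 15.15
position: [566.6, 48.7, 124.3]
ee_rot: [-2.176, -2.265, 0.001]
wrist_force: [-0.3, -0.1, -2.2]
width: 39.5
```

```bash
python3 plan.py 36 567,50,36,1.609,20
```

```text
t 15.15 now [566.6  48.7 124.3] yaw 1.611 tilt [-0.0007 -0.0001] q6 -1.73 w 39.5 F [-0.3 -0.1 -2.2]
36 0 0 0.12 0 0 0; 36 0 0 0.12 0 0 0; 36 0 0 0.12 0 0 0; 36 0 0 0.11 0 0 0; 36 0.01 0 0.12 0 0 0
```

arm_command(
  steps="36 0 0 0.12 0 0 0; 36 0 0 0.12 0 0 0; 36 0 0 0.12 0 0 0; 36 0 0 0.11 0 0 0; 36 0.01 0 0.09 0 0 0; 36 0 0 0.03 0 0 0; 36 0 0 0 0 0 0; 36 0 0 0.01 0 0 0; 36 0 0 0 0 0 0; 56 0 0 0 0 0 0; 56 0 0 0 0 0 0; 56 0 0 0 0 0 0; 56 0 0 -0.1 0 0 0; 56 0 0 -0.2 0 0 0; 56 0 0 -0.25 0 0 0; 56 0 0 -0.25 0 0 0",
)

```text
time: 17.15
position: [566.9, 51.1, 156.6]
ee_rot: [2.174, 2.267, 0.001]
wrist_force: [-0.1, 0.3, 0.3]
width: 55.7
```

```bash
python3 plan.py 56 575,-180,150,0.8,35 641,-273,130,0.01,30
```

```text
t 17.15 now [566.9  51.1 156.6] yaw 1.613 tilt [ 0.0009 -0.0001] q6 -1.73 w 55.7 F [-0.1  0.3  0.3]
56 -0.22 -0 0.01 0 0 0.15; 56 -0.22 0.02 0.01 0 0 0.15; 56 -0.21 0.05 0 0 0 0.15; 56 -0.21 0.08 0.01 0 0 0.15; 56 -0.2 0.1 0 0 0 0.14; 56 -0.18 0.12 0.01 0 0 0.15; 56 -0.17 0.14 0 0 0 0.14; 56 -0.02 0.12 0.02 0 0 0.17; 56 -0.01 0.13 0.02 0 0 0.17; 56 0.01 0.13 0.02 0 0 0.17; 56 0.03 0.12 0.03 0 0 0.17; 56 0.04 0.12 0.02 0 0 0.17; 56 0.06 0.11 0.03 0 0 0.16
```

arm_command(
  steps="56 -0.22 0 0.01 0 0 0.15; 56 -0.22 0.02 0.01 0 0 0.15; 56 -0.21 0.05 0 0 0 0.15; 56 -0.21 0.08 0.01 0 0 0.15; 56 -0.2 0.1 0 0 0 0.14; 56 -0.18 0.12 0.01 0 0 0.15; 56 -0.17 0.14 0 0 0 0.14; 56 -0.02 0.12 0.02 0 0 0.17; 56 -0.01 0.13 0.02 0 0 0.17; 56 0.01 0.13 0.02 0 0 0.17; 56 0.03 0.12 0.03 0 0 0.17; 56 0.04 0.12 0.02 0 0 0.17; 56 0.06 0.11 0.03 0 0 0.16; 56 0 0 0 0 0 0; 56 0 0 0 0 0 0",
)

```text
time: 19.02
position: [641.4, -272.0, 128.0]
ee_rot: [3.142, 0.021, 0.0]
wrist_force: [0.1, -0.0, 0.5]
width: 56.1
```

```bash
python3 - <<'E'
from h import *
K,T=cal('top')
f=env.grab_frame('top');s=cv2.resize(f[:,:,::-1],None,fx=4,fy=4,interpolation=cv2.INTER_CUBIC)
P=[(570.1,-30.2,.038,6),(567.1,49.8,.038,6),(641,-273,1.58,4),(374,277,1.71,4)]
for p in P:
    uv=((w2pix(boxpts(*p),K,T)+.5)*4).astype(int)
    cv2.polylines(s,[uv[4:]],True,(255,0,255),1)
cv2.imwrite('pics/t3.png',s[560:1000,640:1430])
K,T=cal('side')
f=env.grab_frame('side');s=cv2.resize(f[:,:,::-1],None,fx=3,fy=3)
for p in P:
    uv=((w2pix(boxpts(*p),K,T)+.5)*3).astype(int)
    cv2.polylines(s,[uv[4:]],True,(255,0,255),1)
cv2.imwrite('pics/s4.png',s[400:900,450:1130])
E
python3 plan.py 56 641,-273,32,0.01,30
```

```text
t 19.12 now [ 641.5 -271.9  128. ] yaw 0.013 tilt [ 0.0003 -0.0002] q6 -0.58 w 55.6 F [0.1 0.8 0. ]
56 -0 0 0.16 0 0 0; 56 -0 0 0.16 0 0 0; 56 -0 0 0.16 0 0 0; 56 -0 0.01 0.16 0 0 0
```

View pics/t3.png

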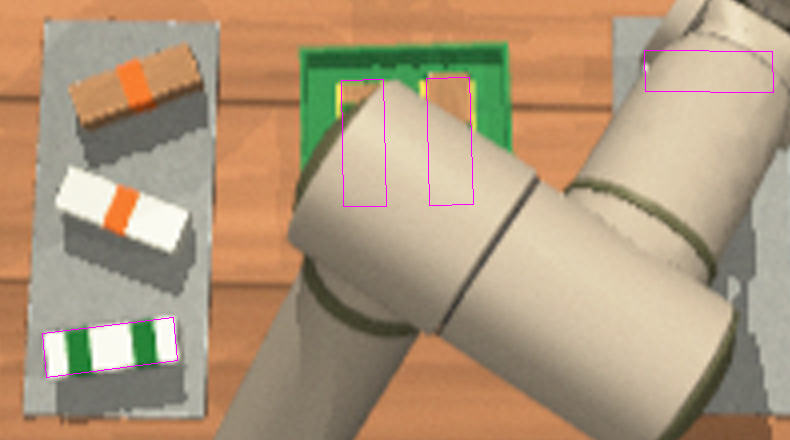

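View pics/s4.png

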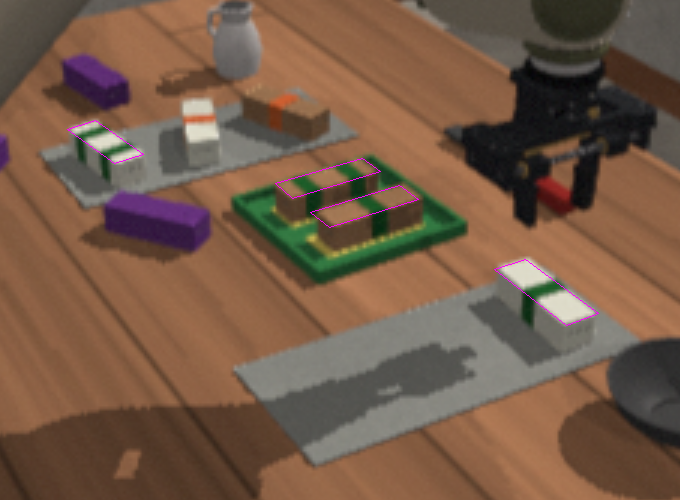

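arm_command(
  steps="56 0 0 0.16 0 0 0; 56 0 0 0.16 0 0 0; 56 0 0 0.16 0 0 0; 56 0 0.01 0.1 0 0 0; 56 0 0 0.05 0 0 0; 56 0 0 0.01 0 0 0; 56 0 0 0 0 0 0; 36 0 0 0 0 0 0; 36 0 0 0 0 0 0; 36 0 0 0 0 0 0; 36 0 0 0 0 0 0; 36 0 0 0 0 0 0",
)

```text
time: 20.62
position: [641.6, -274.1, 31.9]
ee_rot: [3.141, 0.016, 0.0]
wrist_force: [-3.8, -0.2, 5.3]
width: 39.8
```

```bash
python3 plan.py 36 641,-273,140,0.01,20 609,11,140,0.038,38
```

```text
t 20.62 now [ 641.6 -274.1   31.9] yaw 0.01 tilt [ 0.0001 -0.0003] q6 -0.58 w 39.8 F [-3.8 -0.2  5.3]
36 -0 -0 -0.12 0 0 0; 36 -0 -0 -0.12 0 0 0; 36 -0 -0 -0.12 0 0 0; 36 -0 -0 -0.12 0 0 0; 36 -0 -0 -0.12 0 0 0; 36 -0 -0.01 -0.12 0 0 0; 36 -0.02 -0.24 -0 0 0 -0; 36 -0.03 -0.24 -0 0 0 -0.01; 36 -0.02 -0.24 -0 0 0 -0; 36 -0.02 -0.23 -0 0 0 -0.01; 36 -0.02 -0.24 -0 0 0 -0; 36 -0.02 -0.23 -0 0 0 -0.01; 36 -0.02 -0.24 -0 0 0 -0; 36 -0.03 -0.24 -0 0 0 -0.01
```

arm_command(
  steps="36 0 0 -0.06 0 0 0; 36 0 0 -0.12 0 0 0; 36 0 0 -0.12 0 0 0; 36 0 0 -0.12 0 0 0; 36 0 0 -0.12 0 0 0; 36 0 0 -0.12 0 0 0; 36 0 -0.01 -0.06 0 0 0; 36 -0.02 -0.24 0 0 0 0; 36 -0.03 -0.24 0 0 0 -0.01; 36 -0.02 -0.24 0 0 0 0; 36 -0.02 -0.23 0 0 0 -0.01; 36 -0.02 -0.24 0 0 0 0; 36 -0.02 -0.23 0 0 0 -0.01; 36 -0.02 -0.24 0 0 0 0; 36 -0.03 -0.24 0 0 0 -0.01; 36 0 0 0 0 0 0; 36 0 0 0 0 0 0; 36 0 0 0 0 0 0",
)

```text
time: 22.88
position: [608.5, 10.9, 139.3]
ee_rot: [3.141, 0.064, -0.0]
wrist_force: [0.5, -1.6, -2.8]
width: 39.8
```

```bash
python3 plan.py 36 609,11,71,0.038,20
python3 - <<'E'
from h import *
f=env.grab_frame('side');cv2.imwrite('pics/s5.png',cv2.resize(f[100:300,150:450,::-1],None,fx=2.5,fy=2.5))
E
```

```text
t 22.88 now [608.5  10.9 139.3] yaw 0.041 tilt [-0.0001 -0.0001] q6 -0.22 w 39.8 F [ 0.5 -1.6 -2.8]
36 0 -0 0.11 0 0 0; 36 0 -0 0.12 0 0 0; 36 0 -0 0.11 0 0 0; 36 0 -0 0.12 0 0 0
```

View pics/s5.png

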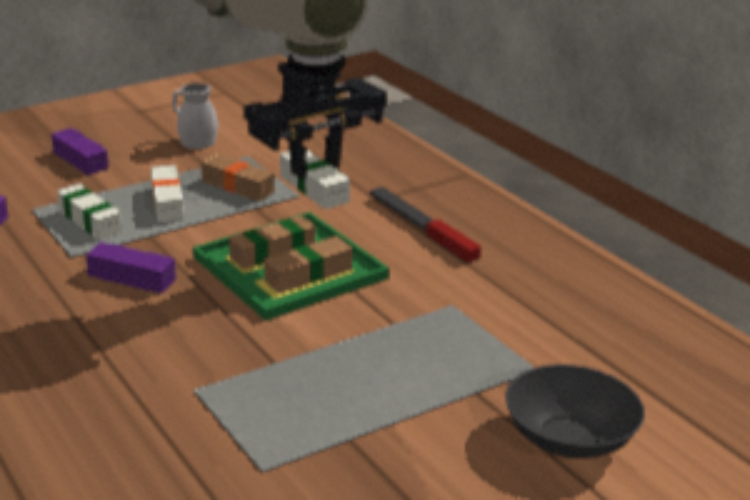

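arm_command(
  steps="36 0 0 0.11 0 0 0; 36 0 0 0.11 0 0 0; 36 0 0 0.11 0 0 0; 36 0 0 0.08 0 0 0; 36 0 0 0.04 0 0 0; 36 0 0 0 0 0 0; 36 0 0 0.01 0 0 0; 36 0 0 0 0 0 0; 36 0 0 0 0 0 0",
)

```text
time: 24.05
position: [608.4, 11.8, 70.6]
ee_rot: [3.141, 0.066, 0.001]
wrist_force: [0.7, -0.8, -1.7]
width: 39.9
```

arm_command(
  steps="52 0 0 0 0 0 0; 52 0 0 0 0 0 0; 52 0 0 0 0 0 0; 52 0 0 -0.1 0 0 0; 52 0 0 -0.2 0 0 0; 52 0 0 -0.2 0 0 0; 52 0 0 -0.2 0 0 0",
)

```text
time: 24.92
position: [608.4, 11.8, 177.5]
ee_rot: [3.141, 0.066, 0.002]
wrist_force: [0.3, 0.4, -0.6]
width: 51.9
```

```bash
python3 plan.py 56 374,277,130,0.14,40
```

```text
t 24.93 now [608.4  11.8 177.5] yaw 0.042 tilt [ 0.0012 -0.0002] q6 -0.22 w 51.9 F [ 0.3  0.4 -0.6]
56 -0.17 -0.2 0.04 0 0 -0.01; 56 -0.16 -0.21 0.03 0 0 -0.01; 56 -0.16 -0.21 0.04 0 0 -0.01; 56 -0.16 -0.21 0.03 0 0 -0.02; 56 -0.16 -0.21 0.04 0 0 -0.01; 56 -0.16 -0.21 0.03 0 0 -0.02; 56 -0.15 -0.21 0.04 0 0 -0.01; 56 -0.15 -0.21 0.03 0 0 -0.02; 56 -0.14 -0.22 0.04 0 0 -0.01
```

arm_command(
  steps="56 -0.17 -0.2 0.04 0 0 -0.01; 56 -0.16 -0.21 0.03 0 0 -0.01; 56 -0.16 -0.21 0.04 0 0 -0.01; 56 -0.16 -0.21 0.03 0 0 -0.02; 56 -0.16 -0.21 0.04 0 0 -0.01; 56 -0.16 -0.21 0.03 0 0 -0.02; 56 -0.15 -0.21 0.04 0 0 -0.01; 56 -0.15 -0.21 0.03 0 0 -0.02; 56 -0.14 -0.22 0.04 0 0 -0.01; 56 0 0 0 0 0 0; 56 0 0 0 0 0 0; 56 0 0 0 0 0 0",
)

```text
time: 26.42
position: [375.3, 276.8, 127.7]
ee_rot: [-3.134, -0.212, -0.001]
wrist_force: [-0.8, 0.6, 0.1]
width: 56.2
```

```bash
python3 - <<'E'
from h import *
P=[(570.1,-30.2,.038,6),(567.1,49.8,.038,6),(608.5,11.4,1.609,42),(374,277,1.71,4)]
K,T=cal('side')
f=env.grab_frame('side');s=cv2.resize(f[:,:,::-1],None,fx=4,fy=4)
for p in P:
    uv=((w2pix(boxpts(*p),K,T)+.5)*4).astype(int)
    cv2.polylines(s,[uv[4:]],True,(255,0,255),1)
cv2.imwrite('pics/s6.png',s[580:920,600:1300])
E
python3 plan.py 56 374,277,32,0.14,25
```

```text
t 26.48 now [375.3 276.8 127.6] yaw 0.135 tilt [0.0007 0.0002] q6 0.25 w 55.9 F [0.6 0.3 0.9]
56 -0 -0 0.16 0 0 -0; 56 -0 -0 0.16 0 0 -0; 56 -0 -0 0.16 0 0 -0; 56 -0.01 -0 0.16 0 0 -0.01
```

View pics/s6.png

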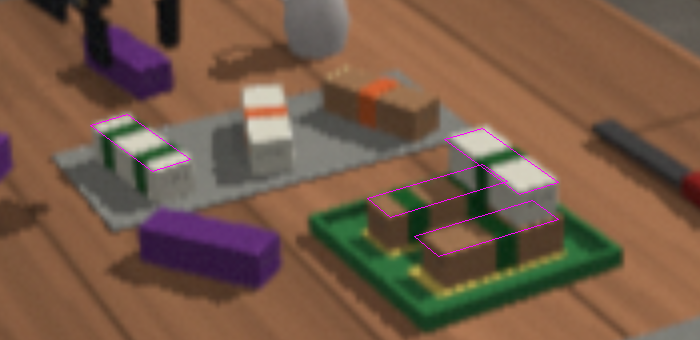

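The white-one carton sits squarely on the brown pair (its top outline matches around (505,160)). Next is white two.

arm_command(
  steps="56 0 0 0.16 0 0 0; 56 0 0 0.16 0 0 0; 56 0 0 0.16 0 0 0; 56 -0.01 0 0.1 0 0 -0.01; 56 0 0 0.05 0 0 0; 56 0 0 0.01 0 0 0; 56 0 0 0 0 0 0; 36 0 0 0 0 0 0; 36 0 0 0 0 0 0; 36 0 0 0 0 0 0; 36 0 0 0 0 0 0; 36 0 0 0 0 0 0",
)

```text
time: 27.98
position: [373.0, 277.2, 31.6]
ee_rot: [-3.133, -0.226, -0.0]
wrist_force: [-1.7, -0.5, 5.5]
width: 39.8
```

```bash
python3 plan.py 36 374,277,140,0.14,20 529,8,140,0.038,38
```

```text
t 27.98 now [373.  277.2  31.6] yaw 0.144 tilt [0.0003 0.0001] q6 0.24 w 39.8 F [-1.7 -0.5  5.5]
36 0 0 -0.12 0 0 0; 36 0 0 -0.12 0 0 0; 36 0 0 -0.12 0 0 0; 36 0 0 -0.12 0 0 0; 36 0 0 -0.12 0 0 0; 36 0.01 0 -0.12 0 0 0.01; 36 0.09 0.21 -0 0 0 0.01; 36 0.09 0.21 -0 0 0 0.01; 36 0.09 0.21 -0 0 0 0.02; 36 0.09 0.21 -0 0 0 0.01; 36 0.09 0.21 -0 0 0 0.02; 36 0.1 0.21 -0 0 0 0.01; 36 0.1 0.21 -0 0 0 0.02; 36 0.1 0.21 -0 0 0 0.01; 36 0.11 0.2 -0 0 0 0.02
```

arm_command(
  steps="36 0 0 -0.06 0 0 0; 36 0 0 -0.12 0 0 0; 36 0 0 -0.12 0 0 0; 36 0 0 -0.12 0 0 0; 36 0 0 -0.12 0 0 0; 36 0 0 -0.12 0 0 0; 36 0.01 0 -0.06 0 0 0.01; 36 0.09 0.21 0 0 0 0.01; 36 0.09 0.21 0 0 0 0.01; 36 0.09 0.21 0 0 0 0.02; 36 0.09 0.21 0 0 0 0.01; 36 0.09 0.21 0 0 0 0.02; 36 0.1 0.21 0 0 0 0.01; 36 0.1 0.21 0 0 0 0.02; 36 0.1 0.21 0 0 0 0.01; 36 0.11 0.2 0 0 0 0.02; 36 0 0 0 0 0 0; 36 0 0 0 0 0 0; 36 0 0 0 0 0 0",
)

```text
time: 30.35
position: [528.9, 9.5, 139.3]
ee_rot: [-3.141, -0.055, 0.001]
wrist_force: [-0.4, 0.4, -2.5]
width: 39.7
```

```bash
python3 plan.py 36 528.6,8.5,70,0.038,18
python3 - <<'E'
from h import *
f=env.grab_frame('side');cv2.imwrite('pics/s7.png',cv2.resize(f[100:260,150:400,::-1],None,fx=3,fy=3))
E
```

```text
t 30.35 now [528.9   9.5 139.3] yaw 0.035 tilt [-0.0006  0.0003] q6 -0.24 w 39.7 F [-0.4  0.4 -2.5]
36 -0 0 0.12 0 0 -0; 36 -0 0 0.11 0 0 -0; 36 -0 0 0.12 0 0 -0; 36 -0 0.01 0.11 0 0 -0
```

View pics/s7.png

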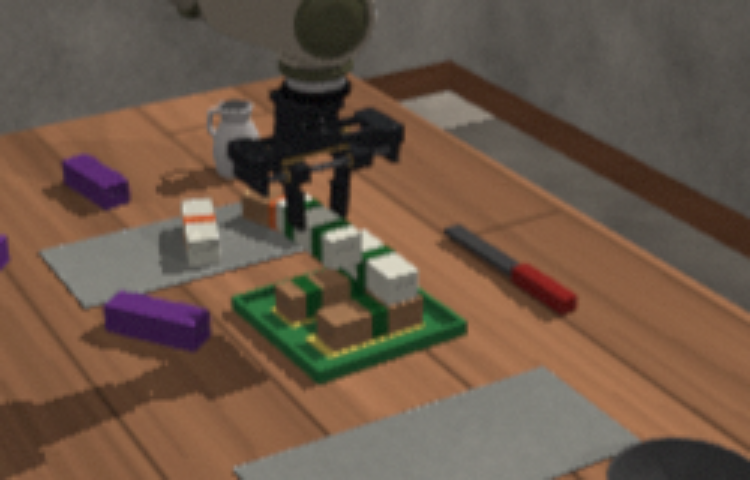

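arm_command(
  steps="36 0 0 0.11 0 0 0; 36 0 0 0.11 0 0 0; 36 0 0 0.11 0 0 0; 36 0 0 0.08 0 0 0; 36 0 0.01 0.04 0 0 0; 36 0 0 0 0 0 0; 36 0 0 0.01 0 0 0; 36 0 0 0 0 0 0; 36 0 0 0 0 0 0; 52 0 0 0 0 0 0; 52 0 0 0 0 0 0; 52 0 0 0 0 0 0; 52 0 0 -0.1 0 0 0; 52 0 0 -0.2 0 0 0; 52 0 0 -0.2 0 0 0; 52 0 0 -0.2 0 0 0",
)

```text
time: 32.4
position: [529.5, 7.2, 177.5]
ee_rot: [3.141, 0.053, 0.002]
wrist_force: [0.5, 0.4, 0.6]
width: 51.9
```

```bash
python3 plan.py 52 330,250,200,0.4,38
```

```text
t 32.4 now [529.5   7.2 177.5] yaw 0.034 tilt [ 0.001  -0.0002] q6 -0.24 w 51.9 F [0.5 0.4 0.6]
52 -0.14 -0.18 -0.02 0 0 -0.05; 52 -0.13 -0.19 -0.02 0 0 -0.05; 52 -0.13 -0.2 -0.02 0 0 -0.05; 52 -0.12 -0.2 -0.02 0 0 -0.05; 52 -0.11 -0.2 -0.01 0 0 -0.05; 52 -0.1 -0.21 -0.02 0 0 -0.05; 52 -0.1 -0.21 -0.01 0 0 -0.06; 52 -0.08 -0.22 -0.02 0 0 -0.05; 52 -0.08 -0.22 -0.01 0 0 -0.06
```

Move the arm clear of the top view for the check.

arm_command(
  steps="52 -0.14 -0.18 -0.02 0 0 -0.05; 52 -0.13 -0.19 -0.02 0 0 -0.05; 52 -0.13 -0.2 -0.02 0 0 -0.05; 52 -0.12 -0.2 -0.02 0 0 -0.05; 52 -0.11 -0.2 -0.01 0 0 -0.05; 52 -0.1 -0.21 -0.02 0 0 -0.05; 52 -0.1 -0.21 -0.01 0 0 -0.06; 52 -0.08 -0.22 -0.02 0 0 -0.05; 52 -0.08 -0.22 -0.01 0 0 -0.06; 52 0 0 0 0 0 0; 52 0 0 0 0 0 0; 52 0 0 0 0 0 0",
)

```text
time: 33.9
position: [330.6, 248.8, 198.0]
ee_rot: [3.078, 0.627, 0.001]
wrist_force: [0.5, -0.3, 0.4]
width: 52.0
```

```bash
python3 - <<'E'
from h import *
P=[(570.1,-30.2,.038,6),(567.1,49.8,.038,6),(608.6,11.3,1.609,42),(528.6,8.3,1.609,42),(504.7,276.8,1.215,4),(622.4,266.9,1.957,4)]
out=[]
for c,k,w in(('top',4,(600,960,640,1340)),('side',4,(580,920,600,1300))):
    K,T=cal(c)
    f=env.grab_frame(c);s=cv2.resize(f[:,:,::-1],None,fx=k,fy=k)
    cv2.imwrite(f'pics/end_{c}.png',f[:,:,::-1])
    for p in P:
        uv=((w2pix(boxpts(*p),K,T)+.5)*k).astype(int)
        cv2.polylines(s,[uv[4:]],True,(255,0,255),1)
    cv2.imwrite(f'pics/chk_{c}.png',s[w[0]:w[1],w[2]:w[3]])
E
```

```text
(no output)
```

View pics/chk_top.png

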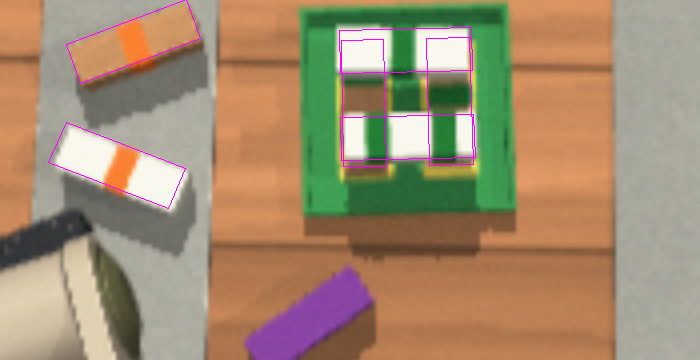

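View pics/chk_side.png

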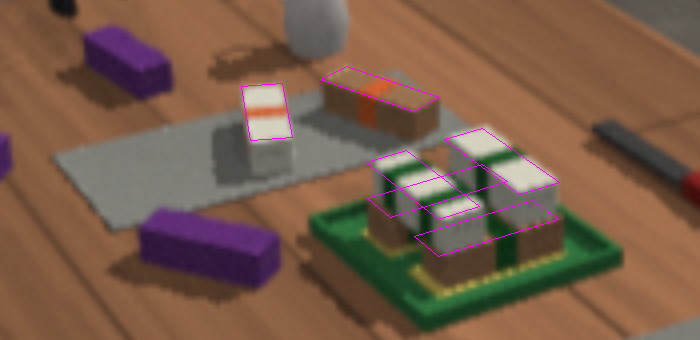

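View pics/end_top.png

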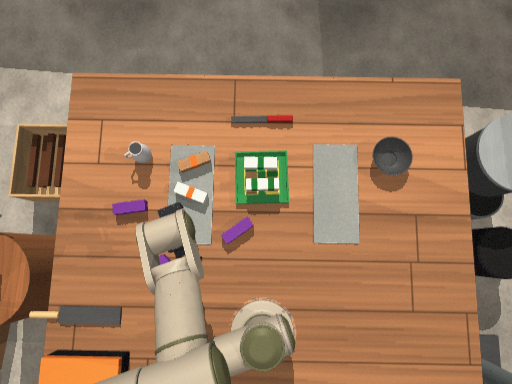

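```bash
python3 -c "
from rig import env
print(env.close_job())"
```

```text
the job is handed in; nothing more can be done
None
```

The four green-banded cartons are stacked in the green tray and the job is handed in at about 34 s of the 128 s. No verdict was reported.

- **Brown layer:** brown one is on the y = −40 pad and brown two on the y = +40 pad.
- **White layer:** white one lies crosswise at x = +40 and white two at x = −40.
- **Checks that agreed:** the last top and side pictures, with the target outlines drawn over them, show every carton within about 3 mm of its place. The whites lie flat, and the fingers are open and clear. The orange-banded cartons still match their starting outlines. The jug, bowl, file and the two purple cartons in view look unmoved.
- **Small disagreement:** brown one seems to sit about 2–3 mm towards +x of its pad centre, against a limit of 12 mm.
- **Not fully checked:** in the last top picture the arm partly covers the third purple carton, near the robot. I never went near it.

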